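Put the curler barrel back in its hole

ROBOT

A 6-joint arm with a two-finger parallel gripper is mounted at the origin on the work surface. World frame = base frame: x ahead of the robot, y to its left, z up, the work surface at z = 0. Lengths are in m, angles in rad, forces in N, time in s.
With the tool pointing down it reaches from about 0.4 to 0.925 m from the base axis. Payload 12.5 kg.
Tool frame: the origin (TCP) lies midway between the tips of the shut fingers; the grasp point (between the pads) lies 19 mm behind it; z points along the fingers, y is the line along which they close (so a half turn about z gives the same grasp; the last joint's range is limited). The gripper opens to 95 mm and grips with 3 to 60 N. Pads are 20 mm wide; open, the fingers measure 119 mm over their backs; the gripper's body (75 mm by 180 mm) begins 59 mm behind the grasp point.
Start: joints at [1.213, 0.491, 1.559, -0, 1.092, -0.106], TCP at [0.156, 0.605, 0.215] pointing down, gripper open.
Joint ranges: [-3.1, 3.1], [-0.84, 2.19], [0.05, 2.79], [-1.13, 4.28], [0.06, 2.93], [-2.69, 2.69]. Speed limits (rad/s): [2.22, 2.22, 2.79, 3.14, 3.14, 3.14].

INTERFACE

Orientations are given as a rotation vector (axis times angle).
In Python, from station import telemetry, camera, get_calibration, workorder, boxes_of, landmark_of gives the robot as it stands. The module is installed in compiled form; this text tells all that it offers.
- The arm moves only by the shell command python3 -m creep 'ROWS' [OPENING] [FORCE]. ROWS is JSON, a list of rows, each a list of 6 numbers: the shift along the tool's x, y, z as a fraction of full scale, then the turn, a rotation vector about the tool's x, y, z as a fraction of full scale. A call has 1 to 5 rows; each row shifts and turns the commanded pose from where the row before left it, along the tool's axes as they then stand; what a row does not reach is not made up. Full scale, the value 1, is 0.2 m for a shift and 2 rad for a turn. A row lasts 1/10 s, in which the tool goes at most 50 mm and 8.59 degrees, less where a joint would pass 70% of its speed; a pose out of reach is approached as far as the arm can. A call with a number of a shift or a turn outside -1 to 1 is refused whole. A call with a gripper value outside its range is refused whole. OPENING is the opening, from 0 (shut) to 1 (fully open), set as the call begins (- or left out, the last holds). The fingers move at their own pace and stop on an object; FORCE is the grip in N (left out, the last holds). Time passes only in rows, so rows that do not move let the fingers close. It gives the time, the measured TCP pose, the force, the opening and the grip force at its end, in the units of the state.
- telemetry.observe(): the state, without advancing time (a new reading comes with each control period).
- camera(name): name is "scene" or "top" or "wrist"; returns the picture (384x512x3 uint8, red, green, blue); there is no depth.
- get_calibration(name): a dict with "fovy" (degrees; the focal length in pixels is half the picture's height over the tangent of half this angle, whatever the lens; pixels are square), "cx", "cy" (the principal point, pixels), "R" (3x3) and "t" (3): a world point X has camera coordinates R X + t; the wrist camera has in their place "T_tool_cam" (4x4, takes a point from camera to tool coordinates, whose origin is the TCP and whose axes are the flange's). Camera axes: x right, y down, z forward; pixel columns grow to the right and rows downward; lengths in m; the calibration is good to about 2 mm. A picture is of the moment at which its call begins: read the wrist's pose just before it. get_calibration takes no time and is no camera call.
- workorder.hand_in(): hands the job in; it is judged then, once.
Trained networks look in the newest picture that a camera, given by its name, has taken for a name from the list of things; names that differ only in an ending like _2 or _b are one class to them, and where a whole thing is asked for, a point or a joint stands for the part that bears it (a point fixed in the world has none). Each returns a list of dicts, best first, with "score" (0 to 1); they miss things now and then, are a little off and sometimes report something else, mostly with a low value. They report only what shows in the picture. A call takes as long as a camera call. They do not tell look-alikes from the thing itself.
- boxes_of(target, camera): "point" ([x, y, z] in m, in world coordinates, good to about 4 mm: the middle of the surface that is visible of it).
- landmark_of(target, camera): "point" ([x, y, z] in m, in world coordinates, good to about 4 mm: a listed point, or the origin of a listed thing).
The state is a dict: "clock": time; "joint_positions": joint angles; "qvel": joint speeds; "tau": joint torques, N m; "eef_pos": TCP position; "orientation": TCP orientation; "contact_force": force on the tool from outside, world axes, zero at the start; "torque": the same for the moment, N m; "opening": finger opening in m; "gripper_force": force on a finger pad.
Only numpy, scipy, OpenCV 4.12 (cv2) and the standard library are available. Lean on these libraries where they do the work, as an engineer would, in place of code of your own. Each camera call takes 0.05 s, during which the arm holds its last target. There are 200 camera calls.

TASK

Take the curler barrel that stands on the round cork mat and put it away in the rack hole that matches its shaft thickness, feeling for the hole gently without pressing hard on the rack. Lower it slowly in your grip until its collar rests flat on the rack's metal plate, only then let go and move clear. Leave the two barrels in the wooden tray, the mug and the curler handle where they are.

Things in the scene. Friction and masses are not known exactly. Their poses are not given: they have to be found in the camera images.
- rack: Wooden rack, fixed, 96 mm deep (x), 302 mm long (y); origin: centre of its underside, z up. Two end cheeks 100 mm high carry rails with a bare aluminium plate (84 by 244 mm, 16 mm thick, top 90 mm above the origin, free space below). Wooden lips 4 mm high run along it, 36 to 46 mm either side of the row. Push on it with under 20 N (over 40 N is forcing it): touch down at 15 mm/s or less.
- row_mid (a point): Fixed point of the rack at plate-top height, 90 mm above its origin (axes as the rack): middle of the row when the plate is centred. Four round through holes lie along y, 52 mm apart, at y = -78 (for the 19 mm shaft), -26 (25 mm), +26 (32 mm), +78 mm (38 mm, no barrel here), each 1.6 mm wider than its shaft. A barrel hangs in its hole by its collar, foot 20 mm above the table.
- rail_mid (a point): Point on the wooden frame above, x = 41 mm, z = 94 mm from the rack origin. The plate is not always centred in these rails: it stands up to 16 mm to either side along the rack's y, all holes with it. No measured pose shows this: look, or rest the shaft's foot lightly on the plate and slide along the row till it drops in. It is stiff (about 12 N moves it) and may end anywhere.
- mat: Round cork mat, 110 mm diameter, 5 mm thick, fixed to the table; origin at the centre of its underside. The one barrel standing on it is the one to put away (which of the three it is differs each time).
- tray: Shallow open wooden tray, fixed, 110 mm (x) by 210 mm (y), walls 30 mm high, floor 5 mm thick; origin at the centre of its underside. The other two barrels stand in it and stay there.
- barrel19_mid (a point): Middle (59 mm above the foot) of the curler barrel with the 19 mm shaft. Upright, 118 mm tall: dark steel shaft 19 mm diameter, 70 mm long (lowest 6 mm cone in by 1.5 mm in radius), then a grey collar 44 mm diameter, 6 mm thick, then a grey round neck to grip, 24 mm diameter, 42 mm long, up to the top. 0.1 to 0.15 kg; z points to the neck. The barrels differ only in shaft thickness.
- barrel25_mid (a point): Middle (59 mm above the foot) of the curler barrel with the 25 mm shaft. Upright, 118 mm tall: dark steel shaft 25 mm diameter, 70 mm long (lowest 6 mm cone in by 1.5 mm in radius), then a grey collar 44 mm diameter, 6 mm thick, then a grey round neck to grip, 24 mm diameter, 42 mm long, up to the top. 0.1 to 0.15 kg; z points to the neck. The barrels differ only in shaft thickness.
- barrel32_mid (a point): Middle (59 mm above the foot) of the curler barrel with the 32 mm shaft. Upright, 118 mm tall: dark steel shaft 32 mm diameter, 70 mm long (lowest 6 mm cone in by 1.5 mm in radius), then a grey collar 44 mm diameter, 6 mm thick, then a grey round neck to grip, 24 mm diameter, 42 mm long, up to the top. 0.1 to 0.15 kg; z points to the neck. The barrels differ only in shaft thickness.
- mug: White mug, 80 mm diameter, 90 mm tall, loose; origin at the centre of its underside. Leave it alone.
- handle: Black curler handle lying on the table, about 160 mm long (its x), 36 mm wide, 34 mm high, loose; origin at the centre of its underside. Leave it alone.
Things that resemble listed ones, but are neither listed nor needed, are in the scene too. What is shaped like the part that bears barrel25_mid but blue or red is not meant. Leave any blue look-alike of the part that bears barrel19_mid alone.

How it is judged:
On the way, in this order (a step that is already met when the one before it is completed fails the run):
1. the barrel is lifted well clear of the mat (height (world z) of any of barrel19_mid, barrel25_mid, barrel32_mid above 0.1 m), for 0.1 s.
2. still in the fingers, the barrel's shaft is down in its own hole to within 6 mm of fully home (((x of barrel19_mid in the frame of rack between -0.004 and 0.004 m and y of barrel19_mid in the frame of rack between -0.0965 and -0.0595 m and z of barrel19_mid in the frame of rack between 0.07 and 0.085 m and angle between barrel19_mid's own z axis and vertical below 0.1 rad and contact force between the fingers and barrel19 above 0.3 N) or (x of barrel25_mid in the frame of rack between -0.004 and 0.004 m and y of barrel25_mid in the frame of rack between -0.0445 and -0.0075 m and z of barrel25_mid in the frame of rack between 0.07 and 0.085 m and angle between barrel25_mid's own z axis and vertical below 0.1 rad and contact force between the fingers and barrel25 above 0.3 N) or (x of barrel32_mid in the frame of rack between -0.004 and 0.004 m and y of barrel32_mid in the frame of rack between 0.0075 and 0.0445 m and z of barrel32_mid in the frame of rack between 0.07 and 0.085 m and angle between barrel32_mid's own z axis and vertical below 0.1 rad and contact force between the fingers and barrel32 above 0.3 N))), for 0.05 s.
At the end, for the whole second after the job is handed in: The barrel from the mat hangs at rest, released and upright (within 0.1 rad), in the hole of its own diameter, fully home: its collar within 3 mm of the plate's top. The other two barrels still stand upright in the tray, moved less than 20 mm; the mug and the handle have moved less than 30 mm (((x of barrel19_mid in the frame of rack between -0.004 and 0.004 m and y of barrel19_mid in the frame of rack between -0.0965 and -0.0595 m and z of barrel19_mid in the frame of rack between 0.07 and 0.082 m and angle between barrel19_mid's own z axis and vertical below 0.1 rad and linear speed of barrel19 below 0.02 m/s and x of barrel25_mid in the frame of tray between -0.055 and 0.055 m and y of barrel25_mid in the frame of tray between -0.105 and 0.105 m and angle between each of barrel25_mid, barrel32_mid's own z axis and vertical below 0.15 rad and distance of each of barrel25_mid, barrel32_mid from where it was at the start of the episode below 0.02 m and x of barrel32_mid in the frame of tray between -0.055 and 0.055 m and y of barrel32_mid in the frame of tray between -0.105 and 0.105 m) or (x of barrel25_mid in the frame of rack between -0.004 and 0.004 m and y of barrel25_mid in the frame of rack between -0.0445 and -0.0075 m and z of barrel25_mid in the frame of rack between 0.07 and 0.082 m and angle between barrel25_mid's own z axis and vertical below 0.1 rad and linear speed of barrel25 below 0.02 m/s and x of barrel19_mid in the frame of tray between -0.055 and 0.055 m and y of barrel19_mid in the frame of tray between -0.105 and 0.105 m and angle between each of barrel19_mid, barrel32_mid's own z axis and vertical below 0.15 rad and distance of each of barrel19_mid, barrel32_mid from where it was at the start of the episode below 0.02 m and x of barrel32_mid in the frame of tray between -0.055 and 0.055 m and y of barrel32_mid in the frame of tray between -0.105 and 0.105 m) or (x of barrel32_mid in the frame of rack between -0.004 and 0.004 m and y of barrel32_mid in the frame of rack between 0.0075 and 0.0445 m and z of barrel32_mid in the frame of rack between 0.07 and 0.082 m and angle between barrel32_mid's own z axis and vertical below 0.1 rad and linear speed of barrel32 below 0.02 m/s and x of barrel19_mid in the frame of tray between -0.055 and 0.055 m and y of barrel19_mid in the frame of tray between -0.105 and 0.105 m and angle between each of barrel19_mid, barrel25_mid's own z axis and vertical below 0.15 rad and distance of each of barrel19_mid, barrel25_mid from where it was at the start of the episode below 0.02 m and x of barrel25_mid in the frame of tray between -0.055 and 0.055 m and y of barrel25_mid in the frame of tray between -0.105 and 0.105 m))); the robot touches nothing.
It fails at once if a held barrel is pressed against the rack with more than 40 N ((contact force between barrel19 and rack above 40 N and contact force between the fingers and barrel19 above 0.5 N) or (contact force between barrel25 and rack above 40 N and contact force between the fingers and barrel25 above 0.5 N) or (contact force between barrel32 and rack above 40 N and contact force between the fingers and barrel32 above 0.5 N)).
It fails at once if the mug or the curler handle is moved more than 30 mm (distance of any of mug, handle from where it was at the start of the episode above 0.03 m).
It also fails if it takes over 69 s, if anything falls off the work surface, if the arm or the gripper's body presses on something with over 40 N, if the wrist force passes 120 N, or if a joint passes its speed limit or range.

## Working session

There is one attempt and no reset: what is moved stays moved. The work goes in short steps, Python scripts to look and compute and a shell command to move; the robot and the scene stay as the last step left them, time stands still between calls to the robot, and variables do not carry over. Pictures are saved under pics/ and viewed, at most 10 in all, crops included, and the job is handed in when it is done.

```bash
mkdir -p pics; cat > h.py <<'E'
import numpy as np, cv2
from station import *
from scipy.spatial.transform import Rotation as Rn
def save(n,f,crop=None,s=1):
    im=camera(n)
    if crop: im=im[crop[1]:crop[3],crop[0]:crop[2]]
    im=cv2.resize(im,None,fx=s,fy=s,interpolation=cv2.INTER_CUBIC)
    cv2.imwrite(f,im[:,:,::-1])
def cam(n,st=None):
    c=get_calibration(n); f=192/np.tan(np.radians(c['fovy'])/2)
    if 'R' in c: R=np.array(c['R']);t=np.array(c['t'])
    else:
        st=st or telemetry.observe()
        T=np.eye(4);T[:3,:3]=Rn.from_rotvec(st['orientation']).as_matrix();T[:3,3]=st['eef_pos']
        M=np.linalg.inv(T@np.array(c['T_tool_cam']));R=M[:3,:3];t=M[:3,3]
    return f,c['cx'],c['cy'],R,t
def proj(n,X,st=None):
    f,cx,cy,R,t=cam(n,st);p=R@np.array(X)+t
    return np.array([cx+f*p[0]/p[2],cy+f*p[1]/p[2]])
def unproj(n,u,v,z,st=None):
    f,cx,cy,R,t=cam(n,st);d=R.T@np.array([(u-cx)/f,(v-cy)/f,1]);o=-R.T@t
    return o+d*(z-o[2])/d[2]
E
python3 - <<'E'
from h import *
np.set_printoptions(precision=4,suppress=True)
a=camera('scene');b=camera('top')
cv2.imwrite('pics/scene.png',a[:,:,::-1]);cv2.imwrite('pics/top.png',b[:,:,::-1])
for c in ['top','scene']:
  for n in ['rack','row_mid','rail_mid','mat','tray','barrel19_mid','barrel25_mid','barrel32_mid','mug','handle']:
    print(c,n,[(np.round(d['point'],3).tolist(),round(d['score'],2),proj(c,d['point']).round().tolist()) for d in landmark_of(n,c)[:4]])
s=telemetry.observe();print(s)
print(Rn.from_rotvec(s['orientation']).as_matrix())
E
```

```text
top rack [([0.58, 0.192, 0.004], 0.94, [110.0, 215.0])]
top row_mid [([0.582, 0.188, 0.094], 0.69, [96.0, 208.0])]
top rail_mid [([0.624, 0.193, 0.094], 0.56, [95.0, 188.0])]
top mat [([0.455, -0.114, -0.0], 0.77, [244.0, 276.0])]
top tray [([0.7, -0.168, -0.004], 0.64, [271.0, 170.0])]
top barrel19_mid [([0.7, -0.223, 0.062], 0.93, [299.0, 163.0]), ([0.562, -0.214, 0.059], 0.56, [294.0, 227.0])]
top barrel25_mid [([0.462, -0.106, 0.069], 0.92, [241.0, 274.0]), ([0.46, -0.229, 0.061], 0.88, [301.0, 276.0]), ([0.569, -0.113, 0.058], 0.53, [246.0, 221.0])]
top barrel32_mid [([0.698, -0.124, 0.062], 0.59, [253.0, 162.0]), ([0.701, -0.169, -0.003], 0.55, [271.0, 169.0])]
top mug [([0.785, 0.013, 0.002], 0.94, [196.0, 132.0])]
top handle [([0.493, -0.392, -0.001], 0.86, [368.0, 262.0]), ([0.463, -0.108, 0.068], 0.73, [241.0, 273.0])]
scene rack []
scene row_mid [([0.578, 0.191, 0.093], 0.85, [310.0, 107.0])]
scene rail_mid [([0.622, 0.201, 0.095], 0.65, [328.0, 110.0])]
scene mat [([0.455, -0.113, -0.0], 0.77, [200.0, 185.0])]
scene tray [([0.698, -0.17, -0.004], 0.82, [270.0, 247.0])]
sc
[... 290 characters left out ...]
_mid [([0.692, -0.124, 0.066], 0.74, [281.0, 211.0])]
scene mug []
scene handle [([0.491, -0.395, -0.006], 0.69, [126.0, 275.0])]
{'clock': 1.1, 'joint_positions': array([ 1.2134,  0.4909,  1.5589, -0.    ,  1.0917, -0.1056]), 'qvel': array([ 0.0004, -0.0001, -0.0009, -0.0005,  0.0007, -0.002 ]), 'tau': array([  0.0018, -61.2462, -25.8449,   0.0694,   0.0444,  -0.    ]), 'eef_pos': array([0.1557, 0.6053, 0.2147]), 'orientation': array([0.3945, 3.1167, 0.0001]), 'contact_force': array([-0.0935,  0.0505, -0.0804]), 'torque': array([ 0.0105,  0.039 , -0.0058]), 'gripper_force': 0.0, 'opening': 0.09507213598215417}
[[-0.9685  0.2491  0.    ]
 [ 0.2491  0.9685  0.0001]
 [-0.      0.0001 -1.    ]]
```

```bash
python3 - <<'E'
import cv2,numpy as np
a=cv2.imread('pics/scene.png');b=cv2.imread('pics/top.png')
cv2.imwrite('pics/cs.png',cv2.resize(a[80:320,100:400],None,fx=2.5,fy=2.5,interpolation=2)[:600])
E
```

```text
(no output)
```

View pics/cs.png

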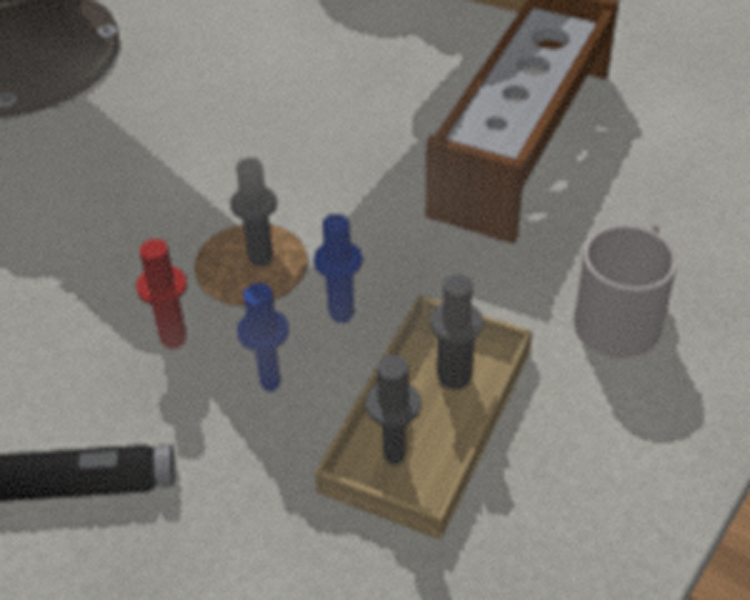

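View pics/top.png

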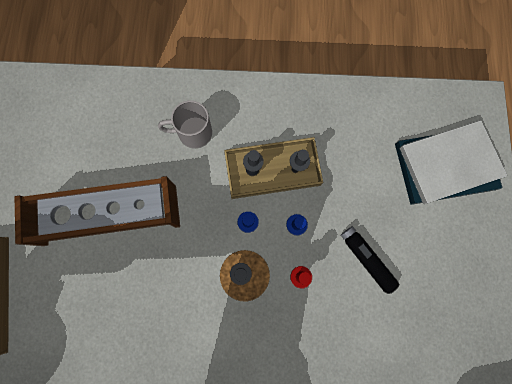

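The choices are: grey on the mat (scene 201,164), which is the target with a medium shaft of 25 mm; grey in the tray (253,246), thinnest, 19 mm; grey in the tray (281,211), thickest, 32 mm; blue (204,216) and (236,186); red (164,197). The crop confirms the grey one on the mat. Its hole is third from the big end, at top pixel (113,208).

```bash
cat >> h.py <<'E'
np.set_printoptions(precision=4,suppress=True)
def frac(target,frm=None):
    s=telemetry.observe();R=Rn.from_rotvec(s['orientation']).as_matrix()
    return R.T@(np.array(target)-(s['eef_pos'] if frm is None else frm))/0.2
E
python3 - <<'E'
from h import *
print([unproj('top',u,v,.09) for u,v in [(61,215),(87,211),(113,208),(139,204)]])
print('barrel top',unproj('top',240,273,.123),unproj('scene',200,147,.123))
print(get_calibration('wrist'))
print(frac([.48,.25,.26]),frac([.46,-.105,.26],[.48,.25,.26]))
E
```

```text
[array([0.5668, 0.2561, 0.09  ]), array([0.5765, 0.2059, 0.09  ]), array([0.5843, 0.155 , 0.09  ]), array([0.5941, 0.1039, 0.09  ])]
barrel top [ 0.4655 -0.1051  0.123 ] [ 0.4678 -0.1082  0.123 ]
{'fovy': 70.46761639154214, 'cx': 252.26602258634992, 'cy': 190.94794971941226, 'T_tool_cam': array([[-0.0001, -0.9594, -0.282 ,  0.0808],
       [ 1.    , -0.0003,  0.0007, -0.0003],
       [-0.0007, -0.282 ,  0.9594, -0.1701],
       [ 0.    ,  0.    ,  0.    ,  1.    ]])}
[-2.013  -1.3165 -0.2268] [-0.3454 -1.7439 -0.0001]
```

```bash
python3 -m creep '[[-0.2,-0.13,-0.02,0,0,0],[-0.2,-0.13,-0.02,0,0,0],[-0.2,-0.13,-0.02,0,0,0],[-0.2,-0.13,-0.02,0,0,0],[-0.2,-0.13,-0.02,0,0,0]]' 0.7 20
python3 -m creep '[[-0.2,-0.13,-0.02,0,0,0],[-0.2,-0.13,-0.02,0,0,0],[-0.2,-0.13,-0.02,0,0,0],[-0.2,-0.13,-0.02,0,0,0],[-0.2,-0.13,-0.02,0,0,0]]'
python3 -m creep '[[-0.2,-0.2,0,0,0,0],[0,-0.1,0,0,0,0],[0,0,0,0,0,0],[0,0,0,0,0,0]]'
python3 - <<'E'
from h import *
s=telemetry.observe();print(s['eef_pos'],s['clock'])
save('wrist','pics/w1.png')
for X in [(.5668,.2561,.09),(.5843,.155,.09)]: print(proj('wrist',X,s))
E
```

```text
clock: 1.6
eef_pos: [0.318, 0.4281, 0.235]
orientation: [0.394, 3.116, 0.001]
contact_force: [0.3, 0.4, -0.4]
opening: 0.0672
gripper_force: 0.0
clock: 2.1
eef_pos: [0.4794, 0.2522, 0.255]
orientation: [0.395, 3.116, 0.001]
contact_force: [0.5, 0.5, 1.1]
opening: 0.0665
gripper_force: 0.0
clock: 2.5
eef_pos: [0.4988, 0.1916, 0.2548]
orientation: [0.396, 3.116, 0.001]
contact_force: [0.3, 0.1, -0.5]
opening: 0.0665
gripper_force: 0.0
[0.4988 0.1916 0.2548] 2.5
[312.6031 214.269 ]
[241.9762 243.3145]
```

View pics/w1.png

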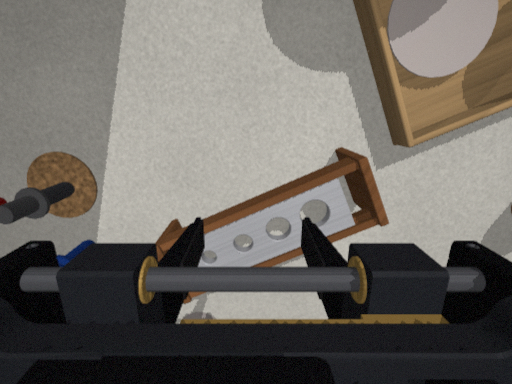

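The wrist view shows the four holes at (315,212), (277,228), (243,242) and (209,257), within about 2 px of the top-camera estimate.

```bash
python3 - <<'E'
from h import *
s=telemetry.observe()
im=cv2.imread('pics/w1.png');hsv=cv2.cvtColor(im,cv2.COLOR_BGR2HSV)
P=[unproj('wrist',u,v,.09,s) for u,v in [(315,212),(277,228),(243,242),(209,257)]]
print(np.array(P), np.linalg.norm(np.diff(P,axis=0),axis=1))
print('b', unproj('wrist',10,210,.123,s), unproj('wrist',38,200,.081,s))
print(frac([.466,-.106,.26]))
E
```

```text
[[0.5643 0.2604 0.09  ]
 [0.5741 0.2069 0.09  ]
 [0.5827 0.1575 0.09  ]
 [0.5931 0.1061 0.09  ]] [0.0544 0.0501 0.0525]
b [ 0.4578 -0.0927  0.123 ] [ 0.4595 -0.0921  0.081 ]
[-0.2127 -1.4845 -0.0266]
```

```bash
python3 -m creep '[[-0.03,-0.24,0,0,0,0],[-0.03,-0.24,0,0,0,0],[-0.03,-0.24,0,0,0,0],[-0.03,-0.24,0,0,0,0],[-0.03,-0.24,0,0,0,0]]'
python3 -m creep '[[-0.03,-0.14,0,0,0,0],[-0.03,-0.14,0,0,0,0],[0,0,0,0,0,0],[0,0,0,0,0,0]]'
python3 - <<'E'
from h import *
s=telemetry.observe();print(s['eef_pos'],s['clock'])
save('wrist','pics/w2.png')
for X in [(.466,-.106,.123),(.466,-.106,.081)]: print(proj('wrist',X,s))
E
```

```text
clock: 3.05
eef_pos: [0.4679, -0.0489, 0.2549]
orientation: [0.391, 3.116, 0.0]
contact_force: [1.3, -0.3, 0.7]
opening: 0.0665
gripper_force: 0.0
clock: 3.45
eef_pos: [0.466, -0.105, 0.2546]
orientation: [0.394, 3.117, 0.0]
contact_force: [-0.6, 0.3, 0.1]
opening: 0.0665
gripper_force: 0.0
[ 0.466  -0.105   0.2546] 3.45
[251.5342 184.6012]
[251.5835 176.194 ]
```

View pics/w2.png

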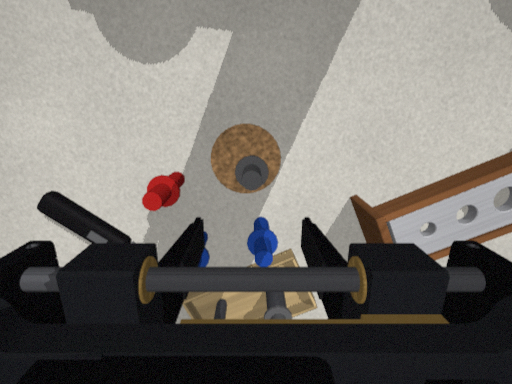

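The barrel's neck top is at (251,176) and its collar at about (252,171), roughly 8 px above the prediction, so it sits a little nearer the base.

```bash
python3 - <<'E'
from h import *
s=telemetry.observe()
print(unproj('wrist',251,176,.123,s), unproj('wrist',252,171,.081,s))
im=cv2.imread('pics/w2.png')[145:200,215:290];g=cv2.cvtColor(im,cv2.COLOR_BGR2GRAY)
hs=cv2.cvtColor(im,cv2.COLOR_BGR2HSV)
m=((hs[...,1]<60)&(g<110)).astype(np.uint8)
n,l,st,c=cv2.connectedComponentsWithStats(m)
for i in range(1,n):
  if st[i,4]>80: print(st[i],c[i]+[215,145])
cv2.imwrite('pics/w2c.png',cv2.resize(im,None,fx=6,fy=6,interpolation=2))
for t in [(.458,-.106,.088),(.46,-.106,.088)]: print(frac(t))
E
```

```text
[ 0.456  -0.1036  0.123 ] [ 0.4594 -0.1033  0.081 ]
[ 20  11  34  34 867] [251.2434 172.0715]
[ 0.0367 -0.0169  0.8332]
[ 0.027  -0.0144  0.8332]
```

View pics/w2c.png

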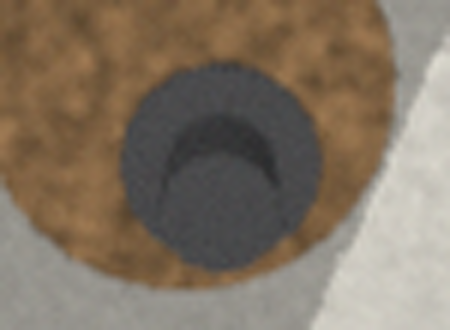

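The close crop shows the grey collar centred at (251.8,172) and the neck top at (251.8,180), which puts the barrel at about (0.4605,-0.104). Descending and gripping.

```bash
python3 -m creep '[[0.028,0,0.2,0,0,0],[0,0,0.2,0,0,0],[0,0,0.2,0,0,0],[0,0,0.14,0,0,0],[0,0,0.09,0,0,0]]'
python3 -m creep '[[0,0,0,0,0,0],[0,0,0,0,0,0],[0,0,0,0,0,0]]' 0 25
python3 -m creep '[[0,0,0,0,0,0],[0,0,0,0,0,0],[0,0,0,0,0,0],[0,0,0,0,0,0]]'
```

```text
clock: 4.0
eef_pos: [0.4599, -0.1025, 0.0868]
orientation: [-0.391, -3.115, -0.001]
contact_force: [0.7, -0.4, 0.1]
opening: 0.0668
gripper_force: 0.0
clock: 4.3
eef_pos: [0.4609, -0.1039, 0.0897]
orientation: [0.393, 3.115, -0.001]
contact_force: [-0.4, -0.2, -0.6]
opening: 0.0478
gripper_force: 0.0
clock: 4.7
eef_pos: [0.4605, -0.1044, 0.089]
orientation: [0.394, 3.116, -0.0]
contact_force: [-0.4, 0.7, 5.6]
opening: 0.0237
gripper_force: 25.0
```

```bash
python3 -m creep '[[0,0,-0.1,0,0,0],[0,0,-0.2,0,0,0],[0,0,-0.2,0,0,0],[0,0,-0.1,0,0,0],[0,0,0,0,0,0]]'
python3 - <<'E'
from h import *
s=telemetry.observe();p=s['eef_pos'];print(p,s['clock'],s['contact_force'])
save('wrist','pics/w3.png')
for z in (.123,.081,.005): print(proj('wrist',p+np.array([0,0,z-.089]),s))
f=np.array([.5835,.156,.21]);print(frac(f))
E
```

```text
clock: 5.2
eef_pos: [0.4611, -0.1046, 0.211]
orientation: [0.394, 3.112, -0.002]
contact_force: [0.4, -0.2, -2.1]
opening: 0.0234
gripper_force: 25.0
[ 0.4611 -0.1046  0.211 ] 5.2 [ 0.4381 -0.1962 -2.0912]
[252.6692 260.6256]
[252.5648 229.2469]
[252.456  196.5607]
[-0.2717  1.4142 -0.0035]
```

View pics/w3.png

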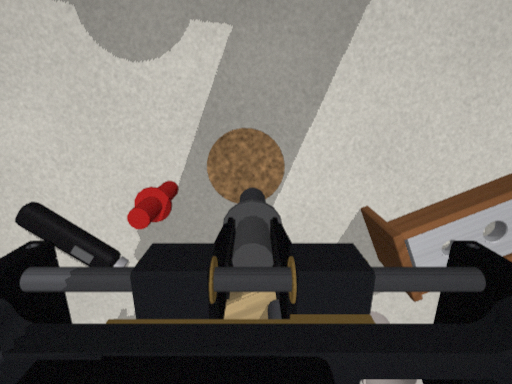

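Barrel is held upright, with its foot at about (252,195), where it was expected. Now moving over the hole.

```bash
python3 -m creep '[[-0.039,0.1,0,0,0,0],[-0.039,0.2,0,0,0,0],[-0.039,0.24,0,0,0,0],[-0.039,0.24,0,0,0,0],[-0.039,0.24,0,0,0,0]]'
python3 -m creep '[[-0.039,0.2,0,0,0,0],[-0.038,0.15,0,0,0,0],[0,0.044,0.05,0,0,0],[0,0,0.05,0,0,0],[0,0,0,0,0,0]]'
python3 - <<'E'
from h import *
s=telemetry.observe();p=s['eef_pos'];print(p,s['clock'],s['contact_force'])
im=camera('wrist');cv2.imwrite('pics/w4.png',cv2.resize(im[120:270,150:350],None,fx=4,fy=4,interpolation=2)[:,:,::-1])
f=p+np.array([0,0,-.084]);print('foot',f,proj('wrist',f,s))
d=np.array([.0102,-.0511]);
for k in (-1,0,1,2): print(k,proj('wrist',[.5835-.009*k,.156+.0512*k,.09],s))
E
```

```text
clock: 5.75
eef_pos: [0.5488, 0.0853, 0.2067]
orientation: [-0.395, -3.114, 0.001]
contact_force: [-0.1, -1.1, -0.8]
opening: 0.0234
gripper_force: 25.0
clock: 6.25
eef_pos: [0.5819, 0.155, 0.1858]
orientation: [-0.394, -3.112, 0.002]
contact_force: [-0.3, -0.2, -1.7]
opening: 0.0237
gripper_force: 25.0
[0.5819 0.155  0.1858] 6.25 [-0.2868 -0.1817 -1.7368]
foot [0.5819 0.155  0.1018] [252.5973 197.3111]
-1 [208.6117 214.728 ]
0 [253.8977 195.0964]
1 [301.1886 174.5956]
2 [350.6206 153.1667]
```

View pics/w4.png

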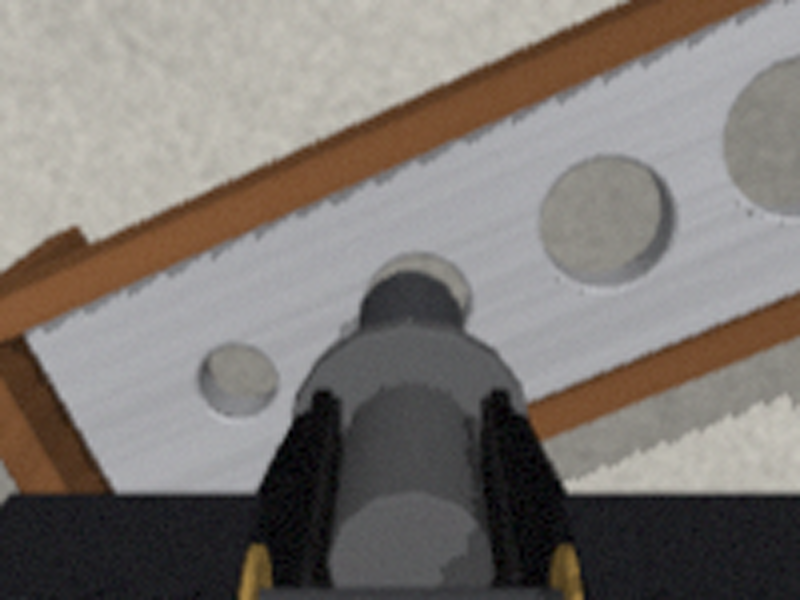

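The crop shows the 25 mm hole centred at about crop (419,303), which is full (254.75,195.75). The shaft foot is at about crop (411,312), full (252.75,198). The neighbouring holes are at (238,380) and (608,220).

```bash
python3 - <<'E'
from h import *
s=telemetry.observe();p=s['eef_pos']
h=unproj('wrist',254.75,195.75,.09,s);f=unproj('wrist',252.75,198,.1018,s)
print(h,f,h-f)
R=Rn.from_rotvec(s['orientation']).as_matrix();print(R.T@(h-f)/.2, R)
a=unproj('wrist',150+238/4,120+95,.09,s);b=unproj('wrist',150+152,120+55,.09,s);print(a,b,(b-a)/np.linalg.norm(b-a),np.linalg.norm(b-a))
E
```

```text
[0.5854 0.1564 0.09  ] [0.5836 0.1547 0.1018] [ 0.0018  0.0017 -0.0118]
[-0.0068  0.0104  0.059 ] [[-0.9682  0.25   -0.0032]
 [ 0.25    0.9683 -0.0006]
 [ 0.0029 -0.0014 -1.    ]]
[0.5941 0.1051 0.09  ] [0.5761 0.2079 0.09  ] [-0.1719  0.9851  0.    ] 0.10432894783690659
```

```bash
python3 -m creep '[[-0.007,0.01,0.01,0,0,0],[0,0,0.01,0,0,0],[0,0,0.01,0,0,0],[0,0,0.005,0,0,0],[0,0,0,0,0,0]]'
python3 -m creep '[[0,0,0.005,0,0,0],[0,0,0.005,0,0,0],[0,0,0.005,0,0,0],[0,0,0.005,0,0,0],[0,0,0.005,0,0,0]]'
```

```text
clock: 6.8
eef_pos: [0.5852, 0.1575, 0.1816]
orientation: [-0.395, -3.117, -0.0]
contact_force: [0.2, 1.6, -1.5]
opening: 0.0234
gripper_force: 25.0
clock: 7.3
eef_pos: [0.5852, 0.1576, 0.1765]
orientation: [-0.394, -3.117, -0.0]
contact_force: [0.4, -0.2, -0.8]
opening: 0.0235
gripper_force: 25.0
```

```bash
python3 -m creep '[[0,0,0.005,0,0,0],[0,0,0.005,0,0,0],[0,0,0.005,0,0,0]]'
python3 -m creep '[[0,0,0.004,0,0,0],[0,0,0.003,0,0,0],[0,0,0,0,0,0]]'
```

```text
clock: 7.6
eef_pos: [0.5853, 0.1576, 0.1735]
orientation: [-0.394, -3.117, -0.0]
contact_force: [-0.0, -0.3, -0.8]
opening: 0.0239
gripper_force: 25.0
clock: 7.9
eef_pos: [0.5852, 0.1576, 0.1721]
orientation: [-0.394, -3.117, -0.0]
contact_force: [0.8, 0.3, -0.9]
opening: 0.0239
gripper_force: 25.0
```

```bash
python3 -m creep '[[0,0,0.005,0,0,0],[0,0,0.005,0,0,0],[0,0,0,0,0,0]]'
python3 -m creep '[[0,0,0.005,0,0,0],[0,0,0.005,0,0,0],[0,0,0,0,0,0]]'
```

```text
clock: 8.2
eef_pos: [0.5852, 0.1576, 0.1701]
orientation: [-0.394, -3.116, 0.0]
contact_force: [-0.8, 0.8, -1.6]
opening: 0.0236
gripper_force: 25.0
clock: 8.5
eef_pos: [0.5851, 0.1575, 0.1681]
orientation: [-0.394, -3.116, 0.0]
contact_force: [-1.2, -1.3, -1.1]
opening: 0.0235
gripper_force: 25.0
```

```bash
python3 -m creep '[[0,0,0.005,0,0,0],[0,0,0.005,0,0,0],[0,0,0.005,0,0,0],[0,0,0,0,0,0]]'
python3 -m creep '[[0,0,0.007,0,0,0],[0,0,0.007,0,0,0],[0,0,0.007,0,0,0],[0,0,0,0,0,0]]'
```

```text
clock: 8.9
eef_pos: [0.5851, 0.1575, 0.165]
orientation: [-0.394, -3.116, 0.0]
contact_force: [-2.0, -3.5, -1.3]
opening: 0.0236
gripper_force: 25.0
clock: 9.3
eef_pos: [0.5851, 0.1575, 0.1607]
orientation: [-0.394, -3.116, 0.0]
contact_force: [-2.2, -4.0, -0.9]
opening: 0.0232
gripper_force: 25.0
```

In the hole. A light sideways force is pushing towards -y, so I ease 0.6 mm that way and continue.

```bash
python3 -m creep '[[0.001,-0.003,0,0,0,0],[0,0,0,0,0,0],[0,0,0.007,0,0,0],[0,0,0.007,0,0,0],[0,0,0,0,0,0]]'
python3 -m creep '[[0,0,0.007,0,0,0],[0,0,0.007,0,0,0],[0,0,0.007,0,0,0],[0,0,0.007,0,0,0],[0,0,0.007,0,0,0]]'
```

```text
clock: 9.8
eef_pos: [0.585, 0.1572, 0.1581]
orientation: [0.394, 3.117, 0.0]
contact_force: [-1.8, -1.0, -0.4]
opening: 0.0238
gripper_force: 25.0
clock: 10.3
eef_pos: [0.5849, 0.1571, 0.1511]
orientation: [0.395, 3.117, 0.0]
contact_force: [-1.7, -2.1, 0.7]
opening: 0.024
gripper_force: 25.0
```

```bash
python3 -m creep '[[0.001,-0.002,0.007,0,0,0],[0,0,0.007,0,0,0],[0,0,0.007,0,0,0],[0,0,0.007,0,0,0],[0,0,0.007,0,0,0]]'
python3 -m creep '[[0,0,0.007,0,0,0],[0,0,0.007,0,0,0],[0,0,0.007,0,0,0],[0,0,0.007,0,0,0],[0,0,0.007,0,0,0]]'
```

```text
clock: 10.8
eef_pos: [0.5847, 0.1568, 0.1441]
orientation: [0.394, 3.117, 0.0]
contact_force: [-0.1, -0.1, -1.5]
opening: 0.0237
gripper_force: 25.0
clock: 11.3
eef_pos: [0.5847, 0.1568, 0.1371]
orientation: [0.395, 3.117, 0.0]
contact_force: [0.1, -0.0, -1.6]
opening: 0.0237
gripper_force: 25.0
```

```bash
python3 -m creep '[[0,0,0.007,0,0,0],[0,0,0.007,0,0,0],[0,0,0.007,0,0,0],[0,0,0.007,0,0,0],[0,0,0.007,0,0,0]]'
python3 -m creep '[[0,0,0.007,0,0,0],[0,0,0.007,0,0,0],[0,0,0.007,0,0,0],[0,0,0.007,0,0,0],[0,0,0.007,0,0,0]]'
```

```text
clock: 11.8
eef_pos: [0.5846, 0.1568, 0.1301]
orientation: [0.394, 3.117, 0.0]
contact_force: [0.3, 0.2, -0.9]
opening: 0.0238
gripper_force: 25.0
clock: 12.3
eef_pos: [0.5846, 0.1567, 0.1231]
orientation: [0.395, 3.117, 0.0]
contact_force: [-0.7, -0.5, -1.7]
opening: 0.0236
gripper_force: 25.0
```

Home is expected at TCP z≈0.104.

```bash
python3 -m creep '[[0,0,0.007,0,0,0],[0,0,0.007,0,0,0],[0,0,0.007,0,0,0],[0,0,0.007,0,0,0],[0,0,0.007,0,0,0]]'
python3 -m creep '[[0,0,0.007,0,0,0],[0,0,0.007,0,0,0],[0,0,0.007,0,0,0],[0,0,0.007,0,0,0],[0,0,0.004,0,0,0]]'
```

```text
clock: 12.8
eef_pos: [0.5846, 0.1568, 0.1161]
orientation: [0.394, 3.117, 0.0]
contact_force: [-0.7, -0.2, -1.0]
opening: 0.0239
gripper_force: 25.0
clock: 13.3
eef_pos: [0.5846, 0.1567, 0.1097]
orientation: [-0.394, -3.117, -0.0]
contact_force: [0.6, -0.1, -0.8]
opening: 0.0235
gripper_force: 25.0
```

```bash
python3 -m creep '[[0,0,0.005,0,0,0],[0,0,0.005,0,0,0],[0,0,0.005,0,0,0],[0,0,0,0,0,0]]'
python3 -m creep '[[0,0,0.003,0,0,0],[0,0,0.003,0,0,0],[0,0,0,0,0,0]]'
```

```text
clock: 13.7
eef_pos: [0.5846, 0.1568, 0.1067]
orientation: [-0.394, -3.117, -0.0]
contact_force: [0.2, -0.7, -0.8]
opening: 0.0237
gripper_force: 25.0
clock: 14.0
eef_pos: [0.5846, 0.1567, 0.1056]
orientation: [-0.395, -3.117, -0.0]
contact_force: [-0.2, 0.2, -0.8]
opening: 0.0236
gripper_force: 25.0
```

```bash
python3 -m creep '[[0,0,0.003,0,0,0],[0,0,0.003,0,0,0],[0,0,0,0,0,0]]'
python3 -m creep '[[0,0,0.002,0,0,0],[0,0,0.002,0,0,0],[0,0,0,0,0,0]]'
```

```text
clock: 14.3
eef_pos: [0.5846, 0.1568, 0.1043]
orientation: [-0.395, -3.117, -0.0]
contact_force: [-1.4, 0.4, -2.0]
opening: 0.0238
gripper_force: 25.0
clock: 14.6
eef_pos: [0.5847, 0.1567, 0.1041]
orientation: [0.394, 3.116, 0.0]
contact_force: [-2.8, -0.8, 4.4]
opening: 0.0235
gripper_force: 25.0
```

The collar is on the plate, with about 5 N upward at z≈0.104. Releasing and moving clear.

```bash
python3 -m creep '[[0,0,0,0,0,0],[0,0,0,0,0,0],[0,0,0,0,0,0],[0,0,0,0,0,0],[0,0,0,0,0,0]]' 0.7
python3 -m creep '[[0,0,-0.05,0,0,0],[0,0,-0.15,0,0,0],[0,0,-0.2,0,0,0],[0,0,-0.2,0,0,0],[0,0,-0.1,0,0,0]]'
python3 -m creep '[[0.2,0,0,0,0,0],[0.2,0,0,0,0,0],[0,0,0,0,0,0],[0,0,0,0,0,0]]'
python3 - <<'E'
from h import *
s=telemetry.observe();print(s['eef_pos'],s['clock'])
im=camera('wrist')
c,_=proj('wrist',[.5847,.1567,.1],s),0
print(c)
im2=camera('scene');u=proj('scene',[.5847,.1567,.1]).astype(int);print(u)
a=cv2.resize(im2[max(0,u[1]-60):u[1]+60,u[0]-60:u[0]+60],(480,480),interpolation=2)
cv2.imwrite('pics/f.png',np.hstack([a,cv2.resize(im,(320,240)) .repeat(1,0) if False else cv2.copyMakeBorder(cv2.resize(im,(320,240)),0,240,0,0,0)])[:,:,::-1])
print([(np.round(d['point'],3),d['score']) for d in landmark_of('barrel25_mid','scene')])
E
```

```text
clock: 15.1
eef_pos: [0.5846, 0.1568, 0.1036]
orientation: [-0.394, -3.117, -0.0]
contact_force: [0.1, 0.2, -0.6]
opening: 0.0582
gripper_force: 0.0
clock: 15.6
eef_pos: [0.5853, 0.1569, 0.248]
orientation: [0.394, 3.112, 0.002]
contact_force: [0.7, -1.5, 0.3]
opening: 0.0666
gripper_force: 0.0
clock: 16.0
eef_pos: [0.507, 0.177, 0.2449]
orientation: [0.393, 3.115, 0.001]
contact_force: [0.7, 0.7, 0.7]
opening: 0.0667
gripper_force: 0.0
[0.507  0.177  0.2449] 16.0
[251.9788 242.1305]
[305 112]
[(array([ 0.456, -0.231,  0.061]), 0.97), (array([ 0.572, -0.113,  0.057]), 0.85), (array([0.583, 0.157, 0.076]), 0.73)]
```

View pics/f.png

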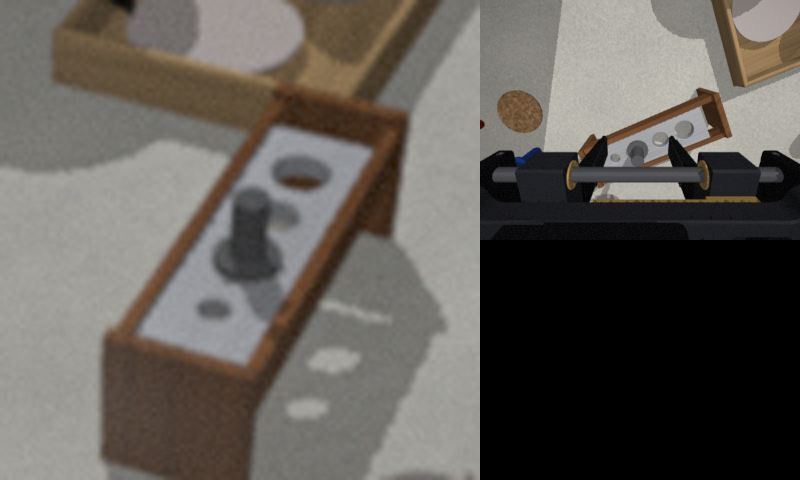

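The barrel stands upright in the 25 mm hole, with its collar flat on the plate at crop (247,260). The 19 mm hole at (214,309) and the two larger holes are still empty. Handing in.

```bash
python3 -c "
from station import workorder
print(workorder.hand_in())"
```

```text
the job is handed in; nothing more can be done
None
```

The 25 mm barrel from the mat now hangs released and upright in its matching rack hole, collar flat on the plate, the gripper is clear, and the job is handed in; the hand-in gave no verdict.

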